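Snap the bench magnifier onto the accessory rail

TASK

Take the small framed magnifier out of its slotted stand, put its snap hook over the bar of the two-post rail and press it down until the gate has flicked shut behind the bar, then let go so that it hangs there by itself. The bar sits on light springs: feel for it and press gently, never driving it down onto its stops (18 N is already too much), and leave the white scale plate, the jar and the cup standing where they are.

Things in the scene. Friction and masses are not known exactly. Their poses are not given: they have to be found in the camera images.
- loupe_grip (a point): Centre of the magnifier's grip, its topmost part: black block 18 (x) x 14 (y) x 34 mm (z). Take it from above, fingers closing along y on the 14 mm sides. Axes: z up, x from the hook's spine to its nose, y across the hook (parallel to the bar once hung). The magnifier is 130 mm tall, 0.1 to 0.22 kg; its underside is 113 mm below this point.
- loupe_eye (a point): Centre of the space inside the magnifier's steel hook (an upside-down U, 12 mm thick in y), 40 mm straight below the grip's centre; same axes. Space 22 mm wide in x, 27.5 mm high: crown (the U's closed top) 15 mm above, gate 15 mm below this point; spine at x -19 to -11 mm, nose +11 to +18 mm. With the bar home against the crown, the bar's axis is 8 to 11 mm above this point.
- nose_tip (a point): Flared lower end of the hook's nose, 7 mm thick: 58 mm below the grip's centre, about 18 mm to +x of it; its lowest edge is 6 mm lower and 4 mm further out. The bar must enter the mouth between this nose and the spine, from below.
- lens (a point): Centre of the magnifier's lens in its black frame, 8 (x) x 50 (y) x 45 mm (z), below the hook's spine: 15 mm to -x of the grip's centre line and 90.5 mm below it.
- gate (a joint): Opening of the hook's sprung gate (rad), a flap 20 mm long hinged at the spine and reaching to the nose. 0 = shut; yields only inwards (up) and springs shut. The bar pushed in from below opens it to 1.0 to 1.3 with up to 5 to 9 N; it flicks shut when the bar's axis is 18 to 23 mm above it; 3 to 8 mm further the bar meets the crown and force rises steeply.
- stand_a: Grey slotted stand that holds the magnifier's frame at the start: foot 75 x 85 x 10 mm, slot 9.5 x 54 mm (the frame is 8 mm thick and can lean a little in it) along y, slot floor 10 mm and slot rim 36 mm above the table, so lift the magnifier over 26 mm to free it. Origin: centre of the foot's underside; z up. An identical stand holds a plain white scale plate.
- rail: Accessory rail: dark foot 70 x 250 x 12 mm, two posts 12 mm thick, 185 mm high, at y -105 and +105 mm; between them a level steel bar of 8 mm diameter along y, exactly above x = 0. Origin: centre of the foot's underside on the table; z up. The magnifier may hang either way round, within 30 mm of the bar's middle.
- rail_foot (a point): Top of the rail's foot, 12 mm above the table, under the bar's middle. The bar's height is set by clamps and is not measured: the axis is anywhere from 105 to 170 mm above the table, so feel for it. The bar gives way downwards on springs by about 1 mm per 6 N and meets its stops after 4 mm (24 N).
- scale_plate_mid (a point): Bystander: centre of a white scale plate 7 x 50 x 85 mm, standing upright in the other slotted stand.
- jar: Bystander: jar 52 mm across, 70 mm tall. Origin under its centre.
- cup: Bystander: white cup 60 mm across, 60 mm tall. Origin under its centre.
There are look-alikes about, which are no part of the job. What is shaped like the stand_a but green or red is not meant.

How it is judged:
On the way, in this order (a step that is already met when the one before it is completed fails the run):
1. the magnifier is lifted out of its stand (z of loupe_grip in the frame of stand_a above 0.155 m and contact force between the fingers and loupe above 0.5 N), for 0.1 s.
2. the gripped magnifier is pressed on the bar so that the bar pushes the gate open (value of joint gate above 0.5 rad and contact force between loupe and rail above 0.5 N and contact force between the fingers and loupe above 0.5 N), for 0.04 s.
3. the gate has flicked shut and the bar bears on the inside of the hook's crown (x of loupe_eye in the frame of rail between -0.02 and 0.02 m and y of loupe_eye in the frame of rail between -0.09 and 0.09 m and contact force between crown and rail above 0.3 N and value of joint gate below 0.1 rad), for 0.1 s.
At the end, for the whole second after the job is handed in: The magnifier hangs with the bar inside its hook, bearing on the crown (over 0.3 N; centre of the hook's space within 20 mm of the bar's line, 90 mm of its middle), gate shut (under 0.1 rad), leaning under 0.6 rad, released, swaying at most slightly (0.1 m/s, 2.5 rad/s) (all of step 3 and contact force between loupe and rail above 0.4 N and linear speed of loupe below 0.1 m/s and angular speed of loupe below 2.5 rad/s and angle between loupe_grip's own z axis and vertical below 0.6 rad); the robot touches nothing.
It fails at once if the magnifier is pressed on the rail with more than 18 N (contact force between loupe and rail above 18 N).
It fails at once if the scale plate, the jar or the cup is moved by more than 25 mm (distance of any of scale_plate_mid, jar, cup from where it was at the start of the episode above 0.025 m).
It also fails if it takes over 61 s, if anything falls off the work surface, if the arm or the gripper's body presses on something with over 40 N, if the wrist force passes 120 N, or if a joint passes its speed limit or range.

ROBOT

A 6-joint arm with a two-finger parallel gripper is mounted at the origin on the work surface. World frame = base frame: x ahead of the robot, y to its left, z up, the work surface at z = 0. Lengths are in m, angles in rad, forces in N, time in s.
With the tool pointing down it reaches from about 0.35 to 0.775 m from the base axis. Payload 5.5 kg.
Tool frame: the origin (TCP) lies midway between the tips of the shut fingers; the grasp point (between the pads) lies 19 mm behind it; z points along the fingers, y is the direction in which the jaws open and shut (so a half turn about z gives the same grasp; the last joint's range is limited). The gripper opens to 85 mm and grips with 20 to 120 N. Pads are 22 mm wide; open, the fingers measure 114 mm over their backs; the gripper's body (76 mm by 85 mm) begins 54 mm behind the grasp point. The pads swing forward as they close: fully open they stand 13 mm farther back than shut.
Start: joints at [-1.379, 0.313, 0.046, 1.304, 0, 1.431], TCP at [0.187, -0.544, 0.231] pointing down, gripper open.
Joint ranges: [-2.76, 2.76], [-0.86, 1.69], [-1.03, 1.26], [-2.2, 2.34], [-1.47, 1.5], [-3.14, 3.14]. Speed limits (rad/s): [2.57, 2.57, 3.14, 3.14, 3.14, 3.14].

INTERFACE

Orientations are given as a unit quaternion [w, x, y, z].
In Python, from workcell import env gives the robot as it stands.
- The arm moves only by the shell command python3 -m pendant 'ROWS' [FORCE]. ROWS is JSON, a list of rows, each a list of 3 entries, a list of its own where there are three numbers: the shift along the tool's x, y, z each as a share of 20 mm, from -1 to 1, then the turn about the tool's z as a share of 6 degrees, from -1 to 1, then the closure, from -1 (fully open) to 1 (shut). In form: [[[tx, ty, tz], turn, claw], ...]. A call has 1 to 12 rows; each row shifts and turns the commanded pose from where the row before left it, along the tool's axes as they then stand; what a row does not reach is not made up. A row lasts 1/8 s, in which the tool goes at most 62.5 mm and 10.7 degrees, less where a joint would pass 70% of its speed; a pose out of reach is approached as far as the arm can. A call with a number of a shift or a turn outside -1 to 1 is refused whole. A call with a gripper value outside its range is refused whole. The fingers move at their own pace and stop on an object; FORCE is the grip in N (left out, the last holds). Time passes only in rows, so rows that do not move let the fingers close. It gives the time, the measured TCP pose, the force and the opening at its end, in the units of the state.
- env.get_state(): the state, without advancing time (a new reading comes with each control period).
- env.read_camera(name): name is "scene" or "top"; returns a dict with "color" (384x512x3 uint8, blue, green, red), "mtx" (3x3 intrinsics, pixels), "view" (4x4, takes a point from world to camera coordinates). Camera axes: x right, y down, z forward; pixel columns grow to the right and rows downward; lengths in m; the calibration is good to about 2 mm. A picture is of the moment at which its call begins. There is no depth.
- env.hand_in(): hands the job in, once; it reports no verdict.
Trained networks look in the newest picture that a camera, given by its name, has taken for a name from the list of things; names that differ only in an ending like _2 or _b are one class to them, and where a whole thing is asked for, a point or a joint stands for the part that bears it (a point fixed in the world has none). Each returns a list of dicts, best first, with "p" (0 to 1); they miss things now and then, are a little off and sometimes report something else, mostly with a low value. They report only what shows in the picture. A call takes as long as a camera call. They do not tell look-alikes from the thing itself.
- env.boxes_of(camera, thing): "location" ([column, row] in pixels, amid what is visible of it).
- env.cut_out(camera, thing): "region" (384x512 bool, what is visible of it) and "location" ([column, row] in pixels, amid what is visible of it).
The state is a dict: "clock": time; "joint_pos": joint angles; "qvel": joint speeds; "tau": joint torques, N m; "tcp_pos": TCP position; "orientation": TCP orientation; "wrist_force": force on the tool from outside, world axes, zero at the start; "ft_torque": the same for the moment, N m; "finger_gap": finger opening in m.
Only numpy, scipy, OpenCV 4.12 (cv2) and the standard library are available. Lean on these libraries where they do the work, as an engineer would, in place of code of your own. Each camera call takes 0.05 s, during which the arm holds its last target.

## Working session

There is one attempt and no reset: what is moved stays moved. The work goes in short steps, Python scripts to look and compute and a shell command to move; the robot and the scene stay as the last step left them, time stands still between calls to the robot, and variables do not carry over. Pictures are saved under pics/ and viewed, and the job is handed in when it is done.

```bash
mkdir -p pics; ls; python3 - <<'E'
from workcell import env
import cv2
for n in("scene","top"):
    c=env.read_camera(n); cv2.imwrite(f"pics/{n}0.png",c["color"]); print(n,c["mtx"].round(1).tolist(),c["view"].round(3).tolist())
    for t in ["loupe_grip","loupe_eye","nose_tip","lens","stand_a","rail","rail_foot","scale_plate_mid","jar","cup"]:
        print(t,[(round(d["p"],2),[round(float(v),1) for v in d["location"]]) for d in env.boxes_of(n,t)][:4])
s=env.get_state(); print({k:(v if isinstance(v,float) else [round(float(x),4) for x in __import__('numpy').ravel(v)]) for k,v in s.items()})
E
```

```text
pics
scene [[379.0, 0.0, 256.7], [0.0, 379.0, 193.9], [0.0, 0.0, 1.0]] [[0.71, 0.704, 0.007, -0.437], [0.436, -0.431, -0.79, -0.066], [-0.553, 0.564, -0.613, 1.315], [0.0, 0.0, 0.0, 1.0]]
loupe_grip [(0.79, [320.7, 206.7])]
loupe_eye []
nose_tip [(0.85, [322.3, 204.7]), (0.35, [321.2, 205.0]), (0.3, [276.3, 189.1])]
lens [(0.76, [323.0, 208.0])]
stand_a [(0.76, [312.0, 230.5]), (0.75, [297.4, 147.2]), (0.63, [261.0, 166.1]), (0.33, [239.6, 210.1])]
rail [(0.67, [167.4, 304.8])]
rail_foot [(0.73, [170.1, 302.5])]
scale_plate_mid [(0.61, [235.5, 210.1]), (0.39, [322.7, 208.2])]
jar [(0.86, [262.5, 257.6]), (0.65, [323.8, 204.7])]
cup [(0.79, [278.3, 190.6]), (0.37, [322.4, 208.4]), (0.21, [170.4, 305.3])]
top [[477.4, 0.0, 253.3], [0.0, 477.4, 191.8], [0.0, 0.0, 1.0]] [[-0.016, -1.0, 0.01, 0.151], [-0.998, 0.016, -0.062, 0.468], [0.062, -0.011, -0.998, 1.266], [0.0, 0.0, 0.0, 1.0]]
loupe_grip [(0.69, [218.6, 133.6])]
loupe_eye []
nose_tip [(0.65, [216.3, 133.4])]
lens [(0.71, [220.3, 129.5])]
stand_a [(0.84, [171.5, 258.9]), (0.83, [103.3, 255.4]), (0.64, [220.6, 137.7])]
rail [(0.79, [381.5, 154.1])]
rail_foot [(0.65, [385.1, 155.9])]
scale_plate_mid [(0.32, [220.4, 138.3])]
jar []
cup [(0.78, [207.3, 200.2]), (0.18, [380.6, 153.8])]
{'clock': 1.1, 'joint_pos': [-1.3786, 0.3132, 0.0461, 1.3036, -0.0, 1.4312], 'qvel': [-0.0001, -0.0017, -0.0008, -0.0029, 0.0007, 0.0001], 'tau': [0.0015, -48.0479, 29.8817, 0.0003, -0.0001, -0.0], 'tcp_pos': [0.1873, -0.5437, 0.2313], 'orientation': [0.0001, 0.9863, 0.1651, 0.0], 'wrist_force': [-0.3258, 0.3428, -0.0455], 'ft_torque': [0.0332, -0.0174, 0.0113], 'finger_gap': 0.08558049856452478}
```

View pics/scene0.png

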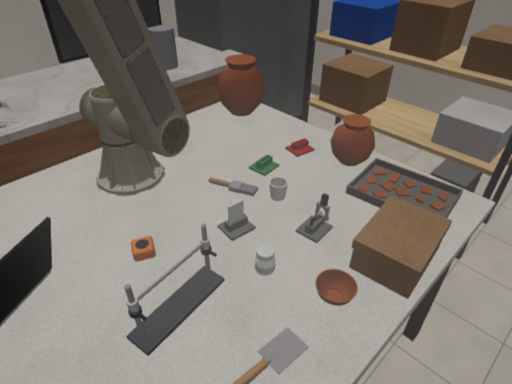

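View pics/top0.png

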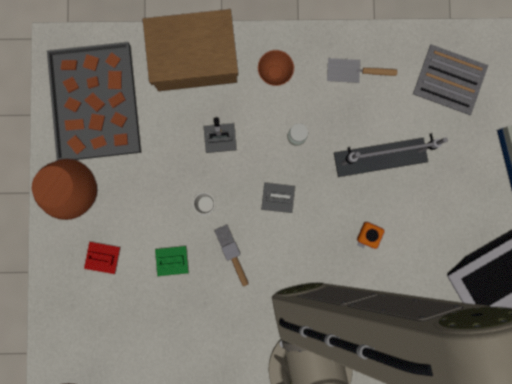

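```bash
python3 - <<'E'
import cv2
a=cv2.imread("pics/scene0.png");b=cv2.imread("pics/top0.png")
cv2.imwrite("pics/s1.png",cv2.resize(a[150:290,210:370],None,fx=4,fy=4,interpolation=2))
cv2.imwrite("pics/t1.png",cv2.resize(b[90:230,150:310],None,fx=4,fy=4,interpolation=2))
cv2.imwrite("pics/t2.png",cv2.resize(b[80:230,320:460],None,fx=4,fy=4,interpolation=2))
cv2.imwrite("pics/s2.png",cv2.resize(a[220:370,80:250],None,fx=4,fy=4,interpolation=2))
E
```

```text
(no output)
```

View pics/s1.png

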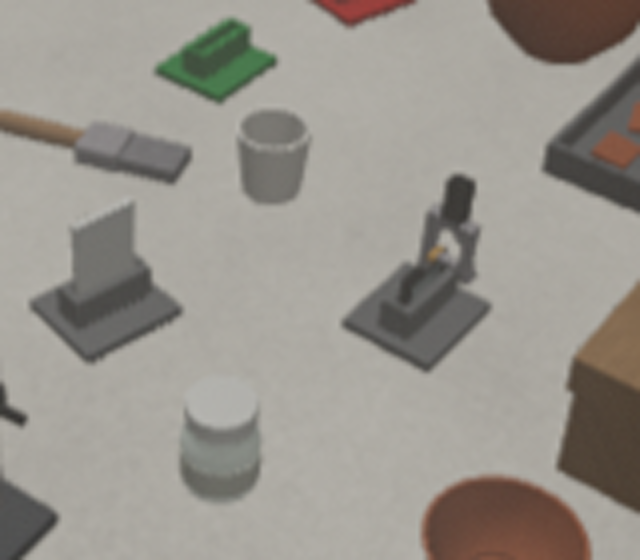

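View pics/t1.png

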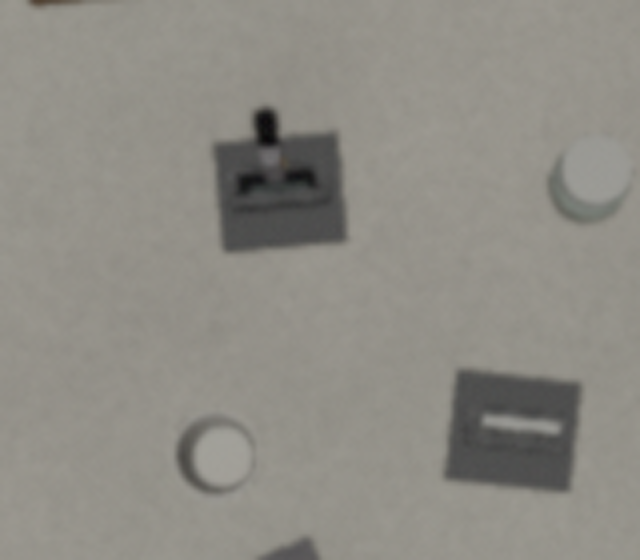

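View pics/t2.png

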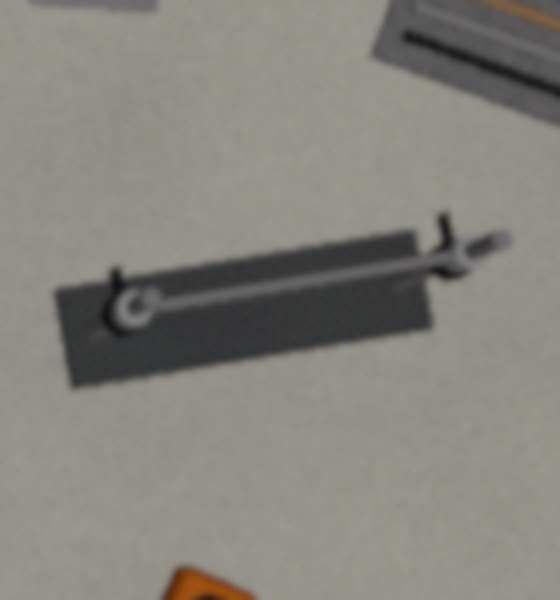

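View pics/s2.png

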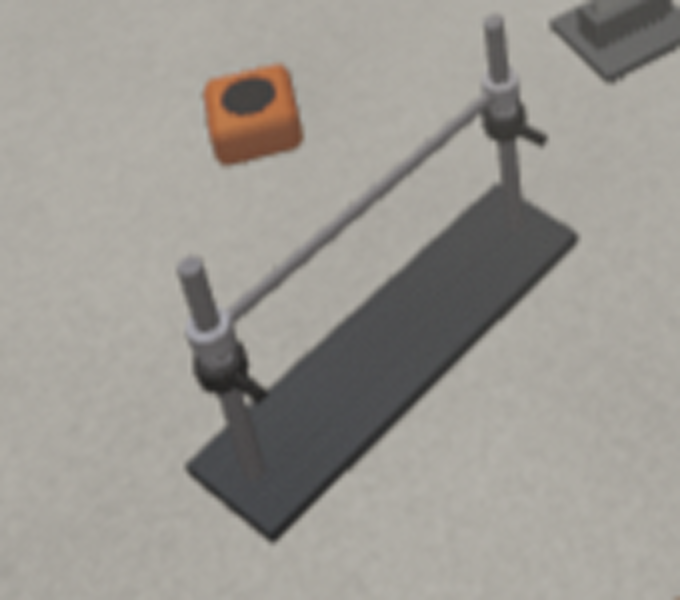

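```bash
cat > h.py <<'E'
import numpy as np
from workcell import env
def cal(n):
    c=env.read_camera(n); return c
def ray(c,uv):
    V=c["view"];R=V[:3,:3];t=V[:3,3]
    d=R.T@np.linalg.inv(c["mtx"])@np.array([*uv,1.]); return -R.T@t,d
def onz(c,uv,z):
    o,d=ray(c,uv); return o+d*(z-o[2])/d[2]
def proj(c,p):
    q=c["view"][:3,:3]@np.asarray(p)+c["view"][:3,3]; q=c["mtx"]@q; return q[:2]/q[2]
def tri(*cu):
    A=[];b=[]
    for c,uv in cu:
        o,d=ray(c,uv);d=d/np.linalg.norm(d);P=np.eye(3)-np.outer(d,d);A.append(P);b.append(P@o)
    return np.linalg.lstsq(np.vstack(A),np.hstack(b),rcond=None)[0]
E
python3 - <<'E'
from h import *
T=cal("top");S=cal("scene")
f=lambda P,ox,oy:[(x/4+ox-.375,y/4+oy-.375) for x,y in P]
for nm,pts,z in (("stand",f([(216,143),(337,132),(346,240),(224,251)],150,90),.01),("plate stand",f([(458,370),(581,383),(571,491),(446,479)],150,90),.01),("rail",f([(55,291),(414,231),(433,327),(73,387)],320,80),.012)):
    W=np.array([onz(T,p,z) for p in pts]);print(nm,W.round(4).tolist(),"c",W.mean(0).round(4))
    e=[np.linalg.norm(W[i]-W[(i+1)%4]) for i in range(4)];print(np.round(e,3),np.degrees([np.arctan2(*(W[(i+1)%4]-W[i])[[1,0]]) for i in range(4)]).round(1))
# scene rail foot corners
W=np.array([onz(S,p,.012) for p in f([(188,467),(272,535),(577,236),(503,186)],80,220)]);print("rail scene",W.round(4).tolist(),W.mean(0).round(4))
W=np.array([onz(S,p,.01) for p in f([(343,322),(428,368),(490,307),(405,262)],210,150)]);print("stand scene",W.round(4).tolist(),W.mean(0).round(4))
# grip: top face
print("grip top z.14", [onz(T,p,.14).round(4).tolist() for p in f([(265,116),(267,144)],150,90)])
print("tri grip", tri((T,f([(265,128)],150,90)[0]),(S,f([(459,200)],210,150)[0])))
# bar ends: top (155,303)-(440,262); scene (232,318)-(480,105)
tb=f([(160,302),(435,263)],320,80);sb=f([(235,316),(480,103)],80,220)
# bar line: intersect planes
def plane(c,a,b):
    o,d1=ray(c,a);_,d2=ray(c,b);n=np.cross(d1,d2);n/=np.linalg.norm(n);return n,n@o
n1,k1=plane(T,*tb);n2,k2=plane(S,*sb)
d=np.cross(n1,n2);d/=np.linalg.norm(d)
p=np.linalg.lstsq(np.array([n1,n2,[0,1,0]]),np.array([k1,k2,-.3]),rcond=None)[0];print("bar",p,d)
for n,t in(("top","jar"),("top","cup"),("scene","jar"),("scene","cup")):
    c=T if n=="top" else S
    print(n,t,[(round(x["p"],2),onz(c,x["location"],.06 if n=="top" else .03).round(3).tolist()) for x in env.boxes_of(n,t)][:2])
E
```

```text
stand [[0.6527, 0.2749, 0.01], [0.6591, 0.1928, 0.01], [0.5852, 0.1878, 0.01], [0.579, 0.2702, 0.01]] c [0.619  0.2314 0.01  ]
[0.082 0.074 0.083 0.074] [ -85.6 -176.1   94.3    3.6]
plate stand [[0.4959, 0.1136, 0.01], [0.4859, 0.0309, 0.01], [0.4133, 0.0392, 0.01], [0.4227, 0.123, 0.01]] c [0.4545 0.0767 0.01  ]
[0.083 0.073 0.084 0.074] [-96.9 173.5  83.6  -7.3]
rail [[0.5736, -0.075, 0.012], [0.611, -0.3201, 0.012], [0.5453, -0.3305, 0.012], [0.5083, -0.0854, 0.012]] c [ 0.5595 -0.2028  0.012 ]
[0.248 0.067 0.248 0.066] [ -81.3 -171.    98.6    9.1]
rail scene [[0.5498, -0.3313, 0.012], [0.6152, -0.3207, 0.012], [0.579, -0.0786, 0.012], [0.5148, -0.0854, 0.012]] [ 0.5647 -0.204   0.012 ]
stand scene [[0.5897, 0.184, 0.01], [0.6612, 0.1904, 0.01], [0.6547, 0.2719, 0.01], [0.5802, 0.2673, 0.01]] [0.6215 0.2284 0.01  ]
grip top z.14 [[0.6424, 0.233, 0.14], [0.6251, 0.232, 0.14]]
tri grip [0.63885114 0.23428579 0.1216744 ]
bar [ 0.57250463 -0.3         0.12598757] [ 0.1309507  -0.99018089 -0.04892559]
top jar [(0.8, [0.609, 0.024, 0.06])]
top cup [(0.84, [0.437, 0.268, 0.06])]
scene jar [(0.84, [0.615, 0.022, 0.03])]
scene cup [(0.67, [0.448, 0.273, 0.03])]
```

```bash
python3 -m pendant '[[[0,0,0],-1,-1],[[0,0,0],-1,-1],[[0,0,0],-1,-1],[[0,0,0],-1,-1],[[0,0,0],-1,-1],[[0,0,0],-1,-1],[[0,0,0],-1,-1],[[0,0,0],-1,-1],[[0,0,0],-1,-1],[[0,0,0],-1,-1],[[0,0,0],-1,-1],[[0,0,0],-1,-1]]'
python3 -m pendant '[[[0,0,0],-1,-1],[[0,0,0],-1,-1],[[0,0,0],-1,-1],[[0,0,0],-1,-1],[[0,0,0],-1,-1],[[0,0,0],-1,-1],[[0,0,0],-1,-1],[[0,0,0],-1,-1],[[0,0,0],-1,-1],[[0,0,0],-1,-1],[[0,0,0],-1,-1],[[0,0,0],-1,-1]]'
python3 -m pendant '[[[0,0,0],-1,-1],[[0,0,0],-1,-1],[[0,0,0],-1,-1],[[0,0,0],-0.53,-1],[[-0.66,0.97,0],0,-1],[[-0.66,0.97,0],0,-1]]'
```

```text
clock: 2.9
tcp_pos: [0.1873, -0.5437, 0.2313]
orientation: [0.0, 0.7, 0.715, -0.0]
wrist_force: [0.5, 0.6, -0.5]
finger_gap: 0.0853
clock: 4.4
tcp_pos: [0.1873, -0.5437, 0.2313]
orientation: [0.0, 0.146, 0.989, -0.0]
wrist_force: [0.6, 0.8, -0.3]
finger_gap: 0.0856
clock: 5.15
tcp_pos: [0.2109, -0.5027, 0.2311]
orientation: [0.0, -0.036, 0.999, 0.0]
wrist_force: [0.1, 0.4, -0.0]
finger_gap: 0.0851
```

```bash
python3 -m pendant '[[[-0.66,0.97,0],0,-1],[[-0.66,0.97,0],0,-1],[[-0.66,0.97,0],0,-1],[[-0.66,0.97,0],0,-1],[[-0.66,0.97,0],0,-1],[[-0.66,0.97,0],0,-1],[[-0.66,0.97,0],0,-1],[[-0.66,0.97,0],0,-1],[[-0.66,0.97,0],0,-1],[[-0.66,0.97,0],0,-1],[[-0.66,0.97,0],0,-1],[[-0.66,0.97,0],0,-1]]'
python3 -m pendant '[[[-0.66,0.97,0],0,-1],[[-0.66,0.97,0],0,-1],[[-0.66,0.97,0],0,-1],[[-0.66,0.97,0],0,-1],[[-0.66,0.97,0],0,-1],[[-0.66,0.97,0],0,-1],[[-0.66,0.97,0],0,-1],[[-0.66,0.97,0],0,-1],[[-0.66,0.97,0],0,-1],[[-0.66,0.97,0],0,-1],[[-0.66,0.97,0],0,-1],[[-0.66,0.97,0],0,-1]]'
python3 -m pendant '[[[-0.66,0.97,0],0,-1],[[-0.66,0.97,0],0,-1],[[-0.66,0.97,0],0,-1],[[-0.66,0.97,0],0,-1],[[-0.66,0.97,0],0,-1],[[-0.66,0.97,0],0,-1],[[-0.66,0.97,0],0,-1],[[-0.66,0.97,0],0,-1],[[-0.66,0.97,0],0,-1],[[-0.66,0.97,0],0,-1],[[-0.66,0.97,0],0,-1],[[0,0,0],0,-1]]'
python3 - <<'E'
from h import *
import cv2
T=cal("top");S=cal("scene")
cv2.imwrite("pics/s3.png",cv2.resize(S["color"][110:270,230:410],None,fx=4,fy=4,interpolation=2))
print(env.get_state()["tcp_pos"])
E
```

```text
clock: 6.65
tcp_pos: [0.3522, -0.2578, 0.2314]
orientation: [0.0, -0.037, 0.999, -0.0]
wrist_force: [-0.0, 0.2, 0.1]
finger_gap: 0.0853
clock: 8.15
tcp_pos: [0.4928, -0.0141, 0.2314]
orientation: [0.0, -0.037, 0.999, -0.0]
wrist_force: [0.8, 0.1, -0.6]
finger_gap: 0.0853
clock: 9.65
tcp_pos: [0.6221, 0.2098, 0.2306]
orientation: [-0.0, -0.038, 0.999, -0.0]
wrist_force: [0.9, -0.1, 0.4]
finger_gap: 0.0855
[0.62149295 0.20819536 0.23087618]
```

View pics/s3.png

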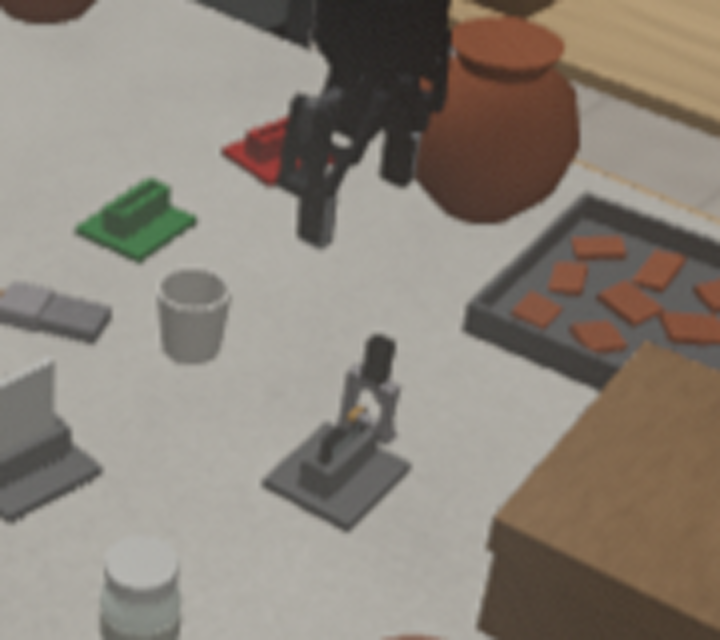

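```bash
python3 -m pendant '[[[-0.85,0.6,0],0,-1],[[0,0.55,0.15],0,-1],[[0,0,1],0,-1],[[0,0,1],0,-1],[[0,0,1],0,-1],[[0,0,0.3],0,-1],[[0,0,0],0,-1],[[0,0,0],0,-1]]'
python3 - <<'E'
from h import *
import cv2
T=cal("top");S=cal("scene")
cv2.imwrite("pics/s4.png",cv2.resize(S["color"][150:250,270:380],None,fx=6,fy=6,interpolation=2))
p=env.get_state()["tcp_pos"];print(p)
print(proj(S,[.637,.232,.123]),proj(S,[p[0],p[1],.123]))
E
```

```text
clock: 10.75
tcp_pos: [0.6376, 0.2322, 0.1634]
orientation: [0.001, -0.037, 0.999, 0.0]
wrist_force: [0.0, 0.5, 0.6]
finger_gap: 0.0856
[0.63772443 0.23217264 0.16336278]
[323.36225969 199.3077772 ] [323.61887456 199.39929509]
```

View pics/s4.png

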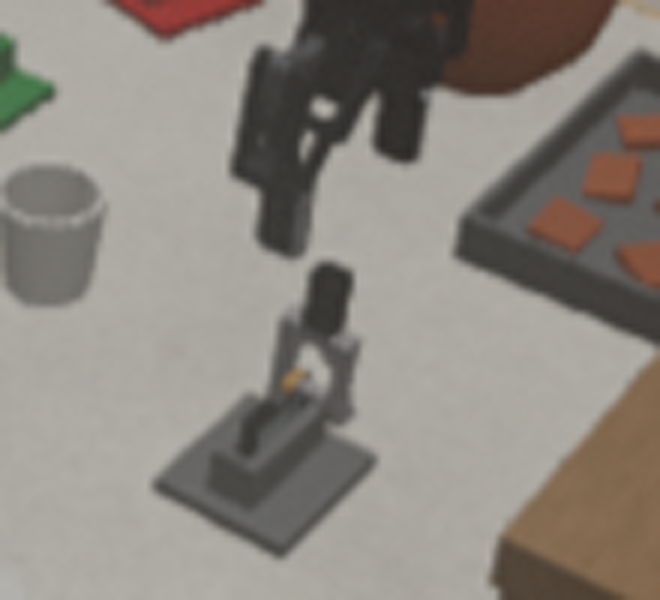

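```bash
python3 -m pendant '[[[0,0.05,0.7],0,-1],[[0,0,0.7],0,-1],[[0,0,0.7],0,-1],[[0,0,0.67],0,-1],[[0,0,0],0,-1],[[0,0,0],0,0.3],[[0,0,0],0,0.6],[[0,0,0],0,0.8],[[0,0,0],0,1],[[0,0,0],0,1],[[0,0,0],0,1]]' 40
python3 -m pendant '[[[0,0,0],0,1],[[0,0,0],0,1]]' 70
```

```text
clock: 12.22
tcp_pos: [0.6374, 0.2332, 0.1073]
orientation: [0.0, -0.037, 0.999, 0.0]
wrist_force: [0.2, 0.1, 2.7]
finger_gap: 0.0136
clock: 12.48
tcp_pos: [0.6374, 0.2332, 0.1074]
orientation: [0.0, -0.037, 0.999, 0.0]
wrist_force: [-0.6, 0.5, 3.7]
finger_gap: 0.0127
```

```bash
python3 -m pendant '[[[0,0,-0.4],0,1],[[0,0,-0.6],0,1],[[0,0,-0.8],0,1],[[0,0,-1],0,1],[[0,0,-1],0,1],[[0,0,-1],0,1],[[0,0,-1],0,1],[[0,0,-1],0,1],[[0,0,-0.5],0,1],[[0,0,0],0,1],[[0,0,0],0,1]]' 70
python3 - <<'E'
from h import *
import cv2
T=cal("top");S=cal("scene")
p=env.get_state()["tcp_pos"];print(p,env.get_state()["wrist_force"])
g=np.array([p[0],p[1],p[2]+.0155])
u=proj(S,g).astype(int);print(u)
im=S["color"][u[1]-50:u[1]+80,u[0]-70:u[0]+70]
cv2.imwrite("pics/s5.png",cv2.resize(im,None,fx=4.5,fy=4.5,interpolation=2))
u=proj(T,g).astype(int);print(u)
im=T["color"][u[1]-60:u[1]+60,u[0]-60:u[0]+60]
cv2.imwrite("pics/t5.png",cv2.resize(im,None,fx=4,fy=4,interpolation=2))
E
```

```text
clock: 13.85
tcp_pos: [0.6367, 0.233, 0.252]
orientation: [-0.001, -0.037, 0.999, -0.0]
wrist_force: [0.2, -0.0, -2.3]
finger_gap: 0.0129
[0.63664592 0.23293696 0.25171479] [ 0.60264635 -0.25946348 -1.44582136]
[330 153]
[211 108]
```

View pics/s5.png

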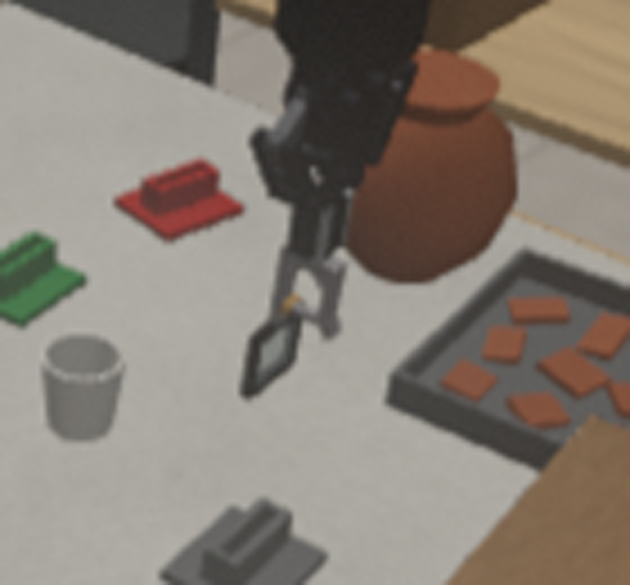

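View pics/t5.png

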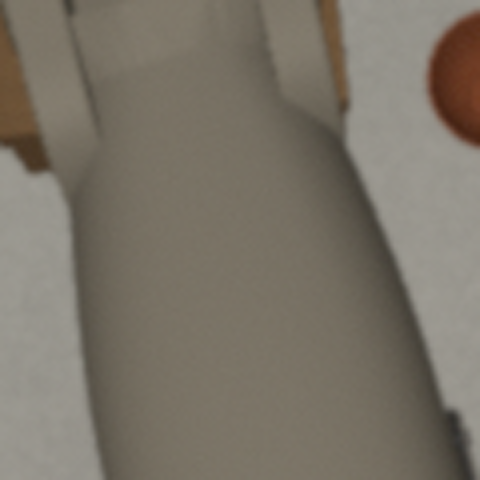

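```bash
python3 - <<'E'
from h import *
S=cal("scene")
p=env.get_state()["tcp_pos"];g=np.array([p[0],p[1],p[2]+.0157]);a=np.radians(4.2);x=np.array([np.cos(a),np.sin(a),0]);y=np.array([-x[1],x[0],0])
for n,dx,dy,dz in(("nose low",.022,0,-.064),("nose tip",.018,0,-.058),("lens",-.015,0,-.0905),("lensbot y-",-.015,-.025,-.113),("lenstop y+",-.015,.025,-.068),("crown",0,0,-.02)):
    q=g+x*dx+y*dy+[0,0,dz]; u=proj(S,q); print(n,u.round(1),((u-[260,103])*4.5).round(0))
print(proj(S,g+x*.001*10)-proj(S,g),proj(S,g+[0,0,.01])-proj(S,g),proj(S,g+y*.01)-proj(S,g))
E
python3 - <<'E'
import cv2
a=cv2.imread("pics/s5.png")
cv2.imwrite("pics/s5b.png",cv2.resize(a[220:420,200:380],None,fx=3,fy=3))
E
```

```text
nose low [334.6 177.8] [335. 337.]
nose tip [333.5 175.2] [331. 325.]
lens [321.  180.7] [275. 349.]
lensbot y- [314.8 191.8] [247. 400.]
lenstop y+ [327.2 169.5] [302. 299.]
crown [329.3 160. ] [312. 256.]
[3.51721831 1.42715678] [ 0.51878749 -3.50945994] [ 2.15842979 -1.60744466]
```

View pics/s5b.png

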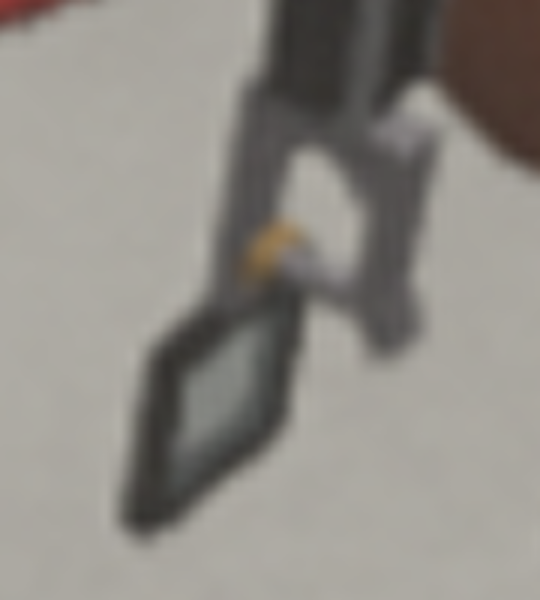

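```bash
cat > rail.py <<'E'
from h import *
import cv2
from scipy.optimize import least_squares
T=cal("top");S=cal("scene")
T0=cv2.imread("pics/top0.png");S0=cv2.imread("pics/scene0.png")
f=lambda P,ox,oy:[(x/4+ox-.375,y/4+oy-.375) for x,y in P]
C=[(.035,.125,.012),(.035,-.125,.012),(-.035,-.125,.012),(-.035,.125,.012)]
tp=f([(55,291),(414,231),(433,327),(73,387)],320,80)
sp=f([(577,236),(272,540),(188,467),(500,186)],80,220)
tb=f([(160,302),(435,263)],320,80);sb=f([(235,316),(480,103)],80,220)
pt=[(0,-.105,.185),(0,.105,.185)]
st=f([(190,264),(493,20)],80,220); tt=f([(504,237),(150,300)],320,80)
def W(v,P):
    a=v[2];return np.array([v[0]+P[0]*np.cos(a)-P[1]*np.sin(a),v[1]+P[0]*np.sin(a)+P[1]*np.cos(a),P[2]])
def dl(c,a,b,u):
    A=proj(c,a);B=proj(c,b);d=(B-A)/np.linalg.norm(B-A);w=np.array(u)-A;return d[0]*w[1]-d[1]*w[0]
def res(v,which):
    r=[]
    if 't' in which:
        for P,u in zip(C,tp):r+=list(proj(T,W(v,P))-u)
        for u in tb:r.append(dl(T,W(v,(0,-.1,v[3])),W(v,(0,.1,v[3])),u))
        for P,u in list(zip(pt,tt))[:1]:r+=list(proj(T,W(v,P))-u)
    if 's' in which:
        for P,u in zip(C,sp):r+=list(proj(S,W(v,P))-u)
        for u in sb:r.append(dl(S,W(v,(0,-.1,v[3])),W(v,(0,.1,v[3])),u))
        for P,u in zip(pt,st):r+=list(proj(S,W(v,P))-u)
    return np.array(r)
for w in('t','s','ts'):
    o=least_squares(res,[.56,-.2,.15,.13],args=(w,));print(w,o.x.round(4),np.degrees(o.x[2]).round(2),o.fun.round(1))
E
python3 rail.py
```

```text
t [ 0.56   -0.2032  0.1478  0.128 ] 8.47 [-0.2 -1.   0.5 -0.8  0.6  0.5 -0.2  0.5  0.7 -0.7 -0.5  0.6]
s [ 0.5632 -0.204   0.1558  0.1351] 8.93 [ 0.9 -0.9 -0.  -0.2 -1.1 -0.  -0.8 -1.1  0.4 -0.4  0.3  1.1  0.6  0.6]
ts [ 0.5613 -0.2036  0.1523  0.1322] 8.73 [-0.1 -1.2  0.6 -1.4  0.7 -0.2 -0.   0.2  0.2 -1.6 -0.4 -0.1  0.6 -1.3
 -0.6 -1.  -1.5 -0.9 -1.  -1.5  0.4 -0.6 -0.2  0.3  0.3  0.1]
```

```bash
python3 -m pendant '[[[0,0,-0.5],-0.35,1],[[0,0,-0.8],-0.4,1],[[0,0,-0.8],0,1],[[0,0,-0.5],0,1],[[0.15,-0.5,0],0,1],[[0.3,-0.8,0],0,1],[[0.34,-1,0],0,1],[[0.34,-1,0],0,1],[[0.34,-1,0],0,1],[[0.34,-1,0],0,1],[[0.34,-1,0],0,1],[[0.34,-1,0],0,1]]' 70
python3 -m pendant '[[[0.34,-1,0],0,1],[[0.34,-1,0],0,1],[[0.34,-1,0],0,1],[[0.34,-1,0],0,1],[[0.34,-1,0],0,1],[[0.34,-1,0],0,1],[[0.34,-1,0],0,1],[[0.34,-1,0],0,1],[[0.34,-1,0],0,1],[[0.34,-1,0],0,1],[[0.34,-0.8,0],0,1],[[0.2,-0.5,0],0,1]]' 70
```

```text
clock: 15.6
tcp_pos: [0.6097, 0.0798, 0.3049]
orientation: [0.0, -0.076, 0.997, -0.0]
wrist_force: [0.7, 0.0, -2.3]
finger_gap: 0.0133
clock: 17.1
tcp_pos: [0.5659, -0.1553, 0.3049]
orientation: [-0.0, -0.075, 0.997, 0.0]
wrist_force: [0.9, 0.8, -2.1]
finger_gap: 0.0128
```

```bash
python3 -m pendant '[[[0.2,-0.9,0],0,1],[[0.2,-0.9,0],0,1],[[0.2,-0.6,0],0,1],[[0,0,0.6],0,1],[[0,0,0.8],0,1],[[0,0,0.6],0,1],[[0,0,0],0,1],[[0,0,0],0,1]]' 70
cat > look.py <<'E'
from h import *
import cv2,sys
n=sys.argv[1];rail=np.array([.5613,-.2036]);yaw=.1523;bz=.132
S=cal("scene");s=env.get_state();p=s["tcp_pos"];q=s["orientation"];print("tcp",p.round(4),"F",s["wrist_force"].round(2),"t",s["clock"])
a=2*np.arctan2(q[2],q[1])-np.pi
print("yaw",np.degrees(a),"rail frame tcp",[float((p[:2]-rail)@[np.cos(yaw),np.sin(yaw)]),float((p[:2]-rail)@[-np.sin(yaw),np.cos(yaw)])])
u=proj(S,[*rail,.17]).astype(int)
x0,y0=u[0]-50,u[1]-40
im=cv2.resize(S["color"][y0:y0+95,x0:x0+100],None,fx=6,fy=6,interpolation=2)
print("origin",x0,y0)
cv2.imwrite(f"pics/{n}a.png",im)
x=np.array([np.cos(a),np.sin(a),0]);y=np.array([-x[1],x[0],0]);g=p+[0,0,.0157]
for dx,dz in((.022,-.064),(-.011,-.113),(-.011,-.025),(.011,-.025),(.011,-.05)):
    for dy in (-.006,.006):
        w=((proj(S,g+x*dx+y*dy+[0,0,dz])-[x0,y0])*6+2.5);cv2.circle(im,tuple(int(round(v)) for v in w),2,(0,0,255),-1)
r=[np.array([*(rail+np.array([-np.sin(yaw),np.cos(yaw)])*k),bz]) for k in(-.09,.09)]
cv2.line(im,*[tuple(int(round(v)) for v in (proj(S,k)-[x0,y0])*6+2.5) for k in r],(0,255,0),1)
cv2.imwrite(f"pics/{n}b.png",im)
E
python3 look.py s6
```

```text
clock: 18.1
tcp_pos: [0.5618, -0.2031, 0.2652]
orientation: [0.0, -0.076, 0.997, -0.0]
wrist_force: [0.1, -0.1, -0.5]
finger_gap: 0.0128
tcp [ 0.562  -0.2033  0.2655] F [-0.9  -1.03 -1.73] t 18.15
yaw 8.710078997216124 rail frame tcp [0.000701402505173059, 0.00021890885907635096]
origin 119 217
```

View pics/s6a.png

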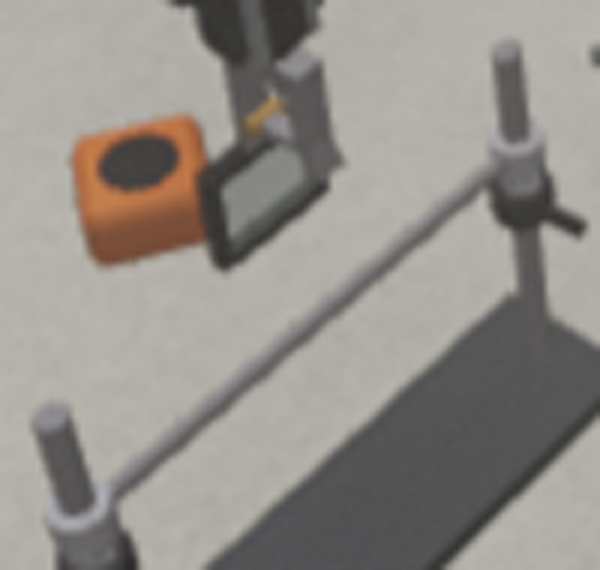

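View pics/s6b.png

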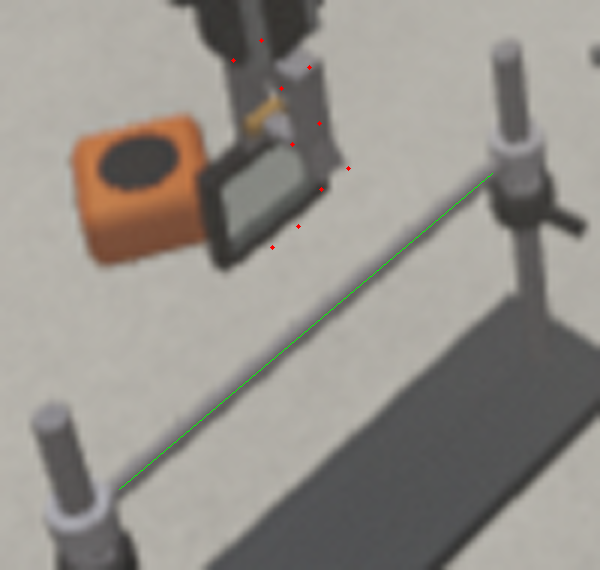

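```bash
python3 -m pendant '[[[0,0,0.4],0,1],[[0,0,0.4],0,1],[[0,0,0.3],0,1],[[0,0,0],0,1]]'; for i in 1; do python3 -m pendant '[[[0,0,0.1],0,1],[[0,0,0],0,1]]'; done;  python3 -m pendant '[[[0,0,0.1],0,1],[[0,0,0],0,1]]'
```

```text
clock: 18.65
tcp_pos: [0.5612, -0.2032, 0.242]
orientation: [-0.001, -0.076, 0.997, 0.0]
wrist_force: [-0.1, -0.1, -2.3]
finger_gap: 0.0132
clock: 18.9
tcp_pos: [0.5617, -0.2034, 0.241]
orientation: [0.0, -0.076, 0.997, -0.0]
wrist_force: [0.4, -0.4, -2.9]
finger_gap: 0.0129
clock: 19.15
tcp_pos: [0.5616, -0.2034, 0.2388]
orientation: [-0.0, -0.076, 0.997, 0.0]
wrist_force: [0.1, -0.5, -2.1]
finger_gap: 0.0126
```

```bash
python3 -m pendant '[[[0,0,0.1],0,1],[[0,0,0],0,1]]'; python3 -m pendant '[[[0,0,0.1],0,1],[[0,0,0],0,1]]'
```

```text
clock: 19.4
tcp_pos: [0.5615, -0.2033, 0.2367]
orientation: [-0.0, -0.076, 0.997, 0.0]
wrist_force: [0.1, 0.7, -1.5]
finger_gap: 0.0132
clock: 19.65
tcp_pos: [0.5615, -0.2033, 0.2347]
orientation: [-0.0, -0.076, 0.997, 0.0]
wrist_force: [-0.8, -1.2, -2.2]
finger_gap: 0.013
```

Force noise is about ±0.8 N around −2.2 N. I'll continue in small steps.

```bash
python3 -m pendant '[[[0,0,0.1],0,1],[[0,0,0],0,1]]'; python3 -m pendant '[[[0,0,0.1],0,1],[[0,0,0],0,1]]'
```

```text
clock: 19.9
tcp_pos: [0.5615, -0.2033, 0.2327]
orientation: [-0.0, -0.076, 0.997, 0.0]
wrist_force: [-0.4, -0.5, -1.5]
finger_gap: 0.0129
clock: 20.15
tcp_pos: [0.5615, -0.2033, 0.2307]
orientation: [-0.0, -0.076, 0.997, 0.0]
wrist_force: [-0.7, 0.4, -1.4]
finger_gap: 0.0131
```

```bash
python3 -m pendant '[[[0,0,0.1],0,1],[[0,0,0],0,1]]'; python3 -m pendant '[[[0,0,0.1],0,1],[[0,0,0],0,1]]'
```

```text
clock: 20.4
tcp_pos: [0.5615, -0.2033, 0.2287]
orientation: [-0.0, -0.076, 0.997, 0.0]
wrist_force: [-0.6, -0.2, -1.8]
finger_gap: 0.0131
clock: 20.65
tcp_pos: [0.5615, -0.2033, 0.2267]
orientation: [-0.0, -0.076, 0.997, 0.0]
wrist_force: [0.2, -0.0, -1.6]
finger_gap: 0.0128
```

```bash
python3 -m pendant '[[[0,0,0.1],0,1],[[0,0,0.1],0,1],[[0,0,0],0,1]]'; python3 look.py s7
```

```text
clock: 21.02
tcp_pos: [0.5615, -0.2033, 0.2226]
orientation: [-0.0, -0.076, 0.997, 0.0]
wrist_force: [-0.1, -0.1, -1.4]
finger_gap: 0.013
tcp [ 0.5615 -0.2033  0.2228] F [ 0.01 -0.06 -1.09] t 21.075
yaw 8.687692167158126 rail frame tcp [0.00024869678700287397, 0.00024374347381674467]
origin 119 217
```

View pics/s7a.png

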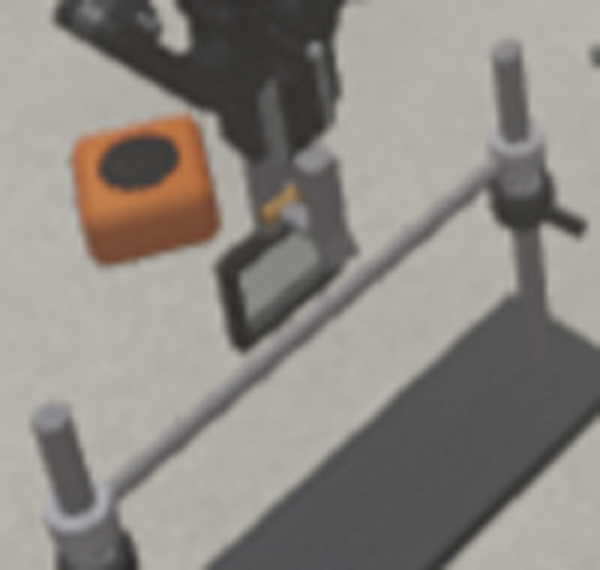

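```bash
python3 -m pendant '[[[0,0,0.15],0,1],[[0,0,0.15],0,1],[[0,0,0],0,1]]'; python3 -m pendant '[[[0,0,0.15],0,1],[[0,0,0.15],0,1],[[0,0,0],0,1]]'
```

```text
clock: 21.45
tcp_pos: [0.5614, -0.2032, 0.2164]
orientation: [-0.0, -0.076, 0.997, 0.0]
wrist_force: [0.1, -0.1, -2.8]
finger_gap: 0.0131
clock: 21.82
tcp_pos: [0.5614, -0.2033, 0.2105]
orientation: [-0.0, -0.076, 0.997, 0.0]
wrist_force: [0.3, 0.1, -1.6]
finger_gap: 0.0132
```

```bash
python3 -m pendant '[[[0,0,0.15],0,1],[[0,0,0.15],0,1],[[0,0,0],0,1]]'; python3 -m pendant '[[[0,0,0.15],0,1],[[0,0,0.15],0,1],[[0,0,0],0,1],[[0,0,0],0,1]]'; python3 look.py s8
```

```text
clock: 22.2
tcp_pos: [0.5614, -0.2032, 0.2045]
orientation: [-0.0, -0.076, 0.997, 0.0]
wrist_force: [0.0, 0.3, -2.4]
finger_gap: 0.0133
clock: 22.7
tcp_pos: [0.5616, -0.2034, 0.1989]
orientation: [0.0, -0.076, 0.997, -0.0]
wrist_force: [-0.2, 0.8, -1.2]
finger_gap: 0.0132
tcp [ 0.5617 -0.2034  0.199 ] F [-0.22 -0.44 -1.13] t 22.75
yaw 8.68704022976502 rail frame tcp [0.0003906406286521673, 0.0001430591991847367]
origin 119 217
```

View pics/s8a.png

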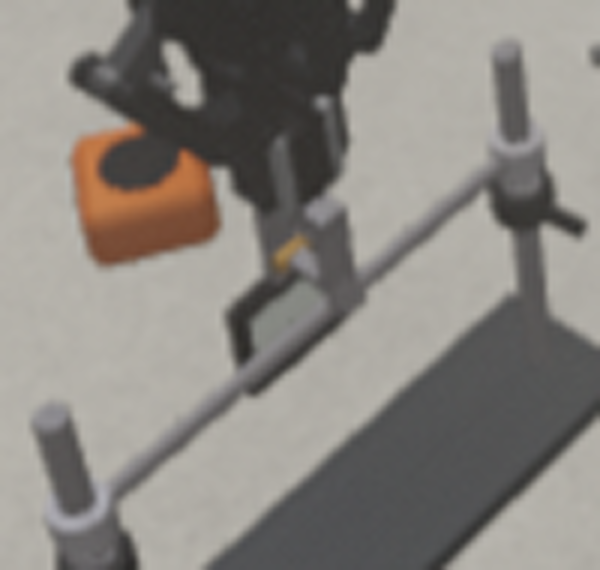

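View pics/s8b.png

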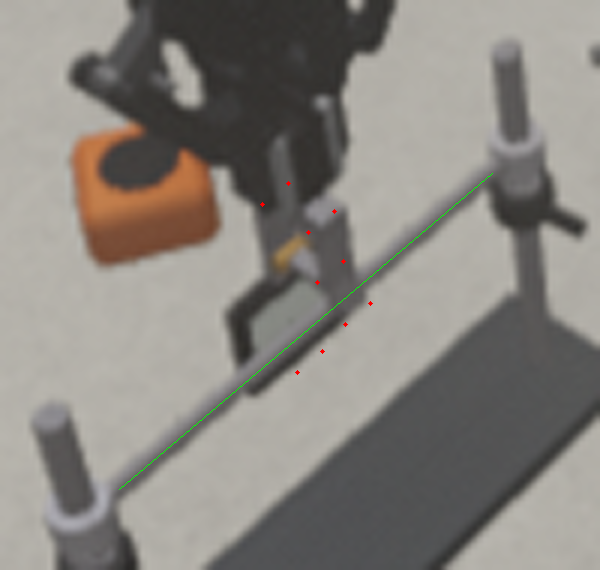

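```bash
python3 -m pendant '[[[0,0,0.1],0,1],[[0,0,0.1],0,1],[[0,0,0],0,1]]'; python3 -m pendant '[[[0,0,0.1],0,1],[[0,0,0],0,1]]'
```

```text
clock: 23.12
tcp_pos: [0.5615, -0.2033, 0.1946]
orientation: [-0.0, -0.076, 0.997, 0.0]
wrist_force: [-0.2, 0.2, -2.6]
finger_gap: 0.013
clock: 23.38
tcp_pos: [0.5615, -0.2033, 0.1927]
orientation: [-0.0, -0.076, 0.997, 0.0]
wrist_force: [0.2, -0.6, -0.9]
finger_gap: 0.0128
```

```bash
python3 -m pendant '[[[0,0,0.08],0,1],[[0,0,0],0,1]]'; python3 -m pendant '[[[0,0,0.08],0,1],[[0,0,0],0,1]]'
```

```text
clock: 23.62
tcp_pos: [0.5615, -0.2033, 0.1911]
orientation: [-0.0, -0.076, 0.997, 0.0]
wrist_force: [-0.4, -0.3, -1.9]
finger_gap: 0.0128
clock: 23.88
tcp_pos: [0.5615, -0.2033, 0.1895]
orientation: [-0.0, -0.076, 0.997, 0.0]
wrist_force: [-1.1, -0.2, -2.4]
finger_gap: 0.0131
```

```bash
python3 -m pendant '[[[0,0,0.08],0,1],[[0,0,0],0,1]]'; python3 -m pendant '[[[0,0,0.08],0,1],[[0,0,0],0,1]]'
```

```text
clock: 24.12
tcp_pos: [0.5615, -0.2033, 0.1879]
orientation: [-0.0, -0.076, 0.997, 0.0]
wrist_force: [0.2, 0.5, -1.4]
finger_gap: 0.0131
clock: 24.38
tcp_pos: [0.5615, -0.2033, 0.1863]
orientation: [-0.0, -0.076, 0.997, 0.0]
wrist_force: [-0.6, 1.0, -1.5]
finger_gap: 0.0129
```

```bash
python3 -m pendant '[[[0,0,0.08],0,1],[[0,0,0],0,1]]'; python3 -m pendant '[[[0,0,0.08],0,1],[[0,0,0],0,1]]'
```

```text
clock: 24.62
tcp_pos: [0.5616, -0.2033, 0.1848]
orientation: [-0.0, -0.076, 0.997, 0.0]
wrist_force: [-0.2, -1.2, -2.1]
finger_gap: 0.0133
clock: 24.88
tcp_pos: [0.5615, -0.2033, 0.1831]
orientation: [-0.0, -0.076, 0.997, 0.0]
wrist_force: [0.3, -0.8, -2.2]
finger_gap: 0.013
```

```bash
python3 -m pendant '[[[0,0,0.08],0,1],[[0,0,0],0,1]]'; python3 -m pendant '[[[0,0,0.08],0,1],[[0,0,0],0,1]]'
```

```text
clock: 25.12
tcp_pos: [0.5615, -0.2033, 0.1815]
orientation: [-0.0, -0.076, 0.997, 0.0]
wrist_force: [-0.2, -0.7, -1.8]
finger_gap: 0.0128
clock: 25.38
tcp_pos: [0.5615, -0.2033, 0.1799]
orientation: [-0.0, -0.076, 0.997, 0.0]
wrist_force: [-0.5, 0.7, -1.3]
finger_gap: 0.0132
```

```bash
python3 -m pendant '[[[0,0,0.08],0,1],[[0,0,0],0,1]]'; python3 -m pendant '[[[0,0,0.08],0,1],[[0,0,0],0,1]]'
```

```text
clock: 25.62
tcp_pos: [0.5617, -0.2034, 0.1788]
orientation: [0.0, -0.076, 0.997, -0.0]
wrist_force: [-0.0, 0.1, -0.3]
finger_gap: 0.0127
clock: 25.88
tcp_pos: [0.5616, -0.2034, 0.1773]
orientation: [0.0, -0.076, 0.997, -0.0]
wrist_force: [-0.6, -1.0, 2.0]
finger_gap: 0.0129
```

```bash
python3 -m pendant '[[[0,0,0.08],0,1],[[0,0,0],0,1]]'; python3 look.py s9
```

```text
clock: 26.12
tcp_pos: [0.5615, -0.2035, 0.1754]
orientation: [-0.0, -0.076, 0.997, -0.0]
wrist_force: [-2.2, -0.2, 4.5]
finger_gap: 0.0128
tcp [ 0.5615 -0.2034  0.1755] F [-1.48 -0.48  4.  ] t 26.175
yaw 8.684969801240067 rail frame tcp [0.0001943918906954059, 0.0001357849000311893]
origin 119 217
```

View pics/s9a.png

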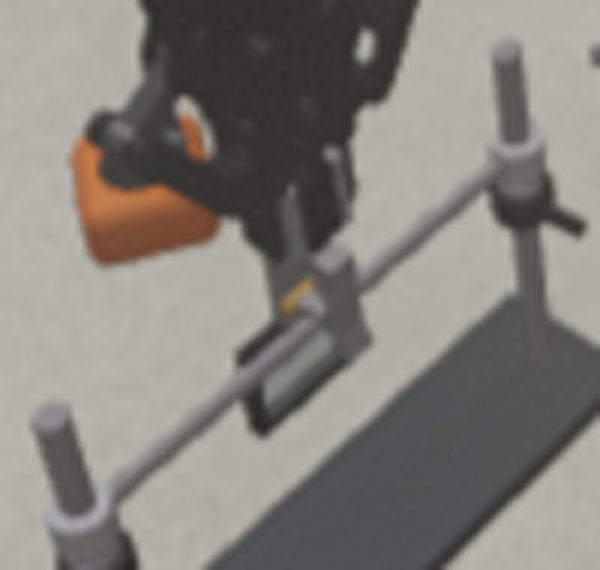

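```bash
python3 -m pendant '[[[0,0,0.06],0,1],[[0,0,0],0,1]]'
```

```text
clock: 26.42
tcp_pos: [0.5615, -0.2034, 0.1742]
orientation: [-0.0, -0.076, 0.997, -0.0]
wrist_force: [-2.9, -0.0, 5.2]
finger_gap: 0.0127
```

```bash
python3 -m pendant '[[[0,0,0.05],0,1],[[0,0,0],0,1]]'
```

```text
clock: 26.68
tcp_pos: [0.5616, -0.2034, 0.1733]
orientation: [0.0, -0.076, 0.997, -0.0]
wrist_force: [-3.2, 0.4, 5.6]
finger_gap: 0.0131
```

```bash
python3 -m pendant '[[[0,0,0.06],0,1],[[0,0,0],0,1]]'; python3 -m pendant '[[[0,0,0.06],0,1],[[0,0,0],0,1]]'
```

```text
clock: 26.92
tcp_pos: [0.5617, -0.2034, 0.1723]
orientation: [0.0, -0.076, 0.997, -0.0]
wrist_force: [-2.2, 1.0, 7.2]
finger_gap: 0.013
clock: 27.18
tcp_pos: [0.5619, -0.2034, 0.1714]
orientation: [0.001, -0.076, 0.997, -0.0]
wrist_force: [-2.3, -0.1, 8.5]
finger_gap: 0.0131
```

```bash
python3 -m pendant '[[[0,0,0.06],0,1],[[0,0,0],0,1]]'; python3 -m pendant '[[[0,0,0.06],0,1],[[0,0,0],0,1]]'
```

```text
clock: 27.42
tcp_pos: [0.5619, -0.2036, 0.1704]
orientation: [0.001, -0.076, 0.997, -0.0]
wrist_force: [-2.3, 0.9, 7.9]
finger_gap: 0.0131
clock: 27.68
tcp_pos: [0.5616, -0.2037, 0.1691]
orientation: [0.0, -0.076, 0.997, -0.001]
wrist_force: [-4.2, -0.4, 7.8]
finger_gap: 0.0134
```

```bash
python3 -m pendant '[[[0,0,0.06],0,1],[[0,0,0],0,1]]'; python3 -m pendant '[[[0,0,0.06],0,1],[[0,0,0],0,1]]'
```

```text
clock: 27.92
tcp_pos: [0.5613, -0.2038, 0.1676]
orientation: [-0.0, -0.076, 0.997, -0.001]
wrist_force: [-4.4, -1.0, 7.1]
finger_gap: 0.0132
clock: 28.18
tcp_pos: [0.5609, -0.2038, 0.1661]
orientation: [-0.001, -0.076, 0.997, -0.001]
wrist_force: [-5.1, -1.1, 6.2]
finger_gap: 0.013
```

```bash
python3 -m pendant '[[[0,0,0.06],0,1],[[0,0,0],0,1]]'; python3 -m pendant '[[[0,0,0.06],0,1],[[0,0,0],0,1]]'
```

```text
clock: 28.42
tcp_pos: [0.5607, -0.2038, 0.1646]
orientation: [-0.001, -0.076, 0.997, -0.0]
wrist_force: [-4.4, -1.7, 5.7]
finger_gap: 0.013
clock: 28.68
tcp_pos: [0.5606, -0.2037, 0.1632]
orientation: [-0.001, -0.076, 0.997, -0.0]
wrist_force: [-5.1, -0.9, 4.5]
finger_gap: 0.0134
```

```bash
python3 -m pendant '[[[0,0,0.06],0,1],[[0,0,0],0,1]]'; python3 -m pendant '[[[0,0,0.06],0,1],[[0,0,0],0,1]]'; python3 look.py s10
```

```text
clock: 28.92
tcp_pos: [0.5606, -0.2036, 0.1618]
orientation: [-0.001, -0.076, 0.997, -0.0]
wrist_force: [-5.9, -2.2, 4.0]
finger_gap: 0.0129
clock: 29.18
tcp_pos: [0.5606, -0.2035, 0.1605]
orientation: [-0.001, -0.076, 0.997, -0.0]
wrist_force: [-5.1, -1.4, 2.8]
finger_gap: 0.013
tcp [ 0.5606 -0.2035  0.1606] F [-4.64 -1.44  3.97] t 29.225
yaw 8.667824923355319 rail frame tcp [-0.0006442154387398798, 0.00017992133115123064]
origin 119 217
```

View pics/s10a.png

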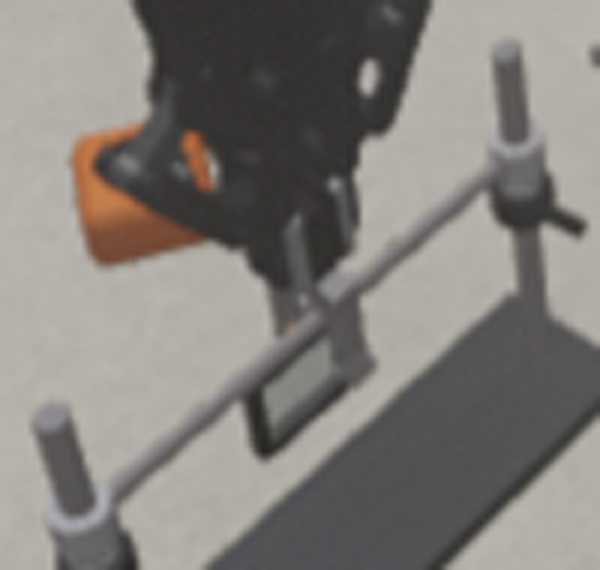

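```bash
python3 -m pendant '[[[0,0,0.05],0,1],[[0,0,0],0,1]]'; python3 -m pendant '[[[0,0,0.05],0,1],[[0,0,0],0,1]]'
```

```text
clock: 29.48
tcp_pos: [0.5607, -0.2034, 0.1595]
orientation: [-0.001, -0.076, 0.997, 0.0]
wrist_force: [-4.3, -1.7, 2.5]
finger_gap: 0.0132
clock: 29.72
tcp_pos: [0.5608, -0.2033, 0.1585]
orientation: [-0.001, -0.076, 0.997, 0.0]
wrist_force: [-5.3, -0.3, 3.1]
finger_gap: 0.0132
```

```bash
python3 -m pendant '[[[0,0,0.05],0,1],[[0,0,0],0,1]]'; python3 -m pendant '[[[0,0,0.05],0,1],[[0,0,0],0,1]]'
```

```text
clock: 29.98
tcp_pos: [0.561, -0.2033, 0.1575]
orientation: [-0.001, -0.076, 0.997, 0.0]
wrist_force: [-5.7, -1.2, 2.7]
finger_gap: 0.0128
clock: 30.22
tcp_pos: [0.5611, -0.2033, 0.1566]
orientation: [-0.001, -0.076, 0.997, 0.0]
wrist_force: [-5.4, -0.8, 1.8]
finger_gap: 0.0131
```

```bash
python3 -m pendant '[[[0,0,0.05],0,1],[[0,0,0],0,1]]'
```

```text
clock: 30.48
tcp_pos: [0.5613, -0.2033, 0.1557]
orientation: [-0.0, -0.076, 0.997, 0.0]
wrist_force: [-4.5, -1.0, 2.1]
finger_gap: 0.013
```

```bash
python3 -m pendant '[[[0,0,0.05],0,1],[[0,0,0],0,1]]'
```

```text
clock: 30.72
tcp_pos: [0.5611, -0.2033, 0.1548]
orientation: [-0.001, -0.076, 0.997, 0.0]
wrist_force: [-6.0, -0.8, 2.5]
finger_gap: 0.013
```

```bash
python3 -m pendant '[[[0,0,0.05],0,1],[[0,0,0],0,1]]'
```

```text
clock: 30.98
tcp_pos: [0.5605, -0.2032, 0.1529]
orientation: [-0.001, -0.076, 0.997, 0.0]
wrist_force: [-5.6, -1.6, -1.6]
finger_gap: 0.0132
```

```bash
python3 -m pendant '[[[0,0,0.05],0,1],[[0,0,0],0,1]]'
```

```text
clock: 31.22
tcp_pos: [0.5619, -0.2029, 0.152]
orientation: [0.0, -0.076, 0.997, 0.001]
wrist_force: [0.7, 0.5, -1.6]
finger_gap: 0.0128
```

```bash
python3 -m pendant '[[[0,0,0.05],0,1],[[0,0,0],0,1]]'
```

```text
clock: 31.48
tcp_pos: [0.5623, -0.2033, 0.1521]
orientation: [0.001, -0.076, 0.997, -0.0]
wrist_force: [-0.4, -0.3, -2.1]
finger_gap: 0.0131
```

```bash
python3 -m pendant '[[[0,0,0.05],0,1],[[0,0,0],0,1]]'
```

```text
clock: 31.72
tcp_pos: [0.5617, -0.2033, 0.1511]
orientation: [0.0, -0.076, 0.997, -0.0]
wrist_force: [-0.3, 0.2, -0.4]
finger_gap: 0.0128
```

```bash
python3 -m pendant '[[[0,0,0.03],0,1],[[0,0,0],0,1]]'
```

```text
clock: 31.98
tcp_pos: [0.5616, -0.2034, 0.1505]
orientation: [0.0, -0.076, 0.997, -0.0]
wrist_force: [-0.2, -0.6, -1.7]
finger_gap: 0.0128
```

```bash
python3 -m pendant '[[[0,0,0.03],0,1],[[0,0,0],0,1]]'
```

```text
clock: 32.22
tcp_pos: [0.5616, -0.2033, 0.1499]
orientation: [-0.0, -0.076, 0.997, -0.0]
wrist_force: [-0.1, 0.3, -2.3]
finger_gap: 0.0131
```

```bash
python3 -m pendant '[[[0,0,0.03],0,1],[[0,0,0],0,1]]'
```

```text
clock: 32.48
tcp_pos: [0.5616, -0.2034, 0.1492]
orientation: [-0.0, -0.076, 0.997, -0.0]
wrist_force: [0.6, 0.0, -1.0]
finger_gap: 0.013
```

```bash
python3 -m pendant '[[[0,0,0.03],0,1],[[0,0,0],0,1]]'
```

```text
clock: 32.72
tcp_pos: [0.5616, -0.2033, 0.1486]
orientation: [-0.0, -0.076, 0.997, -0.0]
wrist_force: [-0.1, -0.6, -2.6]
finger_gap: 0.013
```

```bash
python3 -m pendant '[[[0,0,0.03],0,1],[[0,0,0],0,1]]'
```

```text
clock: 32.98
tcp_pos: [0.5616, -0.2034, 0.148]
orientation: [-0.0, -0.076, 0.997, -0.0]
wrist_force: [-0.4, 0.5, -1.4]
finger_gap: 0.0132
```

```bash
python3 -m pendant '[[[0,0,0.03],0,1],[[0,0,0],0,1]]'
```

```text
clock: 33.22
tcp_pos: [0.5616, -0.2034, 0.1474]
orientation: [-0.0, -0.076, 0.997, -0.0]
wrist_force: [-0.4, 0.3, -2.2]
finger_gap: 0.0127
```

```bash
python3 -m pendant '[[[0,0,0.03],0,1],[[0,0,0],0,1]]'
```

```text
clock: 33.48
tcp_pos: [0.5616, -0.2034, 0.1469]
orientation: [-0.0, -0.076, 0.997, -0.0]
wrist_force: [-0.1, 0.8, -1.7]
finger_gap: 0.0132
```

```bash
python3 -m pendant '[[[0,0,0.03],0,1],[[0,0,0],0,1]]'
```

```text
clock: 33.72
tcp_pos: [0.5616, -0.2034, 0.1465]
orientation: [0.0, -0.076, 0.997, -0.0]
wrist_force: [-1.2, 0.3, -0.1]
finger_gap: 0.0128
```

```bash
python3 -m pendant '[[[0,0,0.03],0,1],[[0,0,0],0,1]]'
```

```text
clock: 33.98
tcp_pos: [0.5616, -0.2034, 0.1461]
orientation: [0.0, -0.076, 0.997, -0.0]
wrist_force: [-1.8, 1.2, 3.0]
finger_gap: 0.0131
```

```bash
python3 -m pendant '[[[0,0,0.03],0,1],[[0,0,0],0,1]]'
```

```text
clock: 34.22
tcp_pos: [0.5617, -0.2034, 0.1456]
orientation: [0.0, -0.076, 0.997, -0.0]
wrist_force: [-2.6, 0.4, 4.7]
finger_gap: 0.0134
```

```bash
python3 -m pendant '[[[0,0,0.03],0,1],[[0,0,0],0,1]]'; python3 look.py s11
```

```text
clock: 34.48
tcp_pos: [0.5617, -0.2034, 0.1453]
orientation: [0.0, -0.076, 0.997, -0.0]
wrist_force: [-2.1, 0.7, 7.3]
finger_gap: 0.0131
tcp [ 0.5617 -0.2034  0.1453] F [-2.93  1.6   7.22] t 34.525
yaw 8.691631501044387 rail frame tcp [0.00044264818040302164, 9.227272141280836e-05]
origin 119 217
```

View pics/s11a.png

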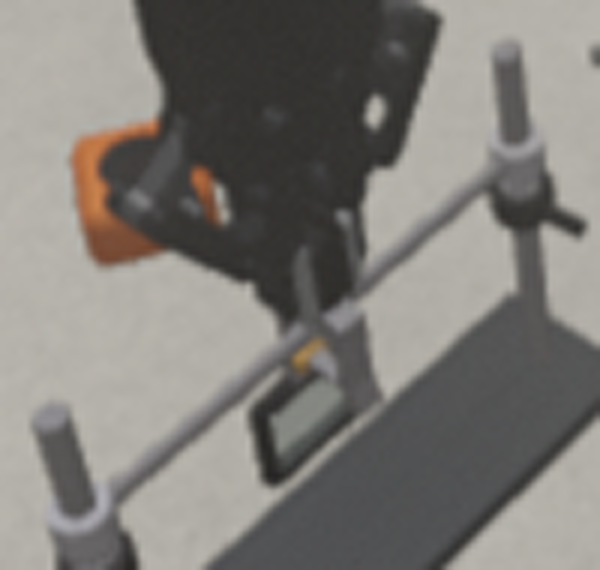

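```bash
python3 -m pendant '[[[0,0,-0.05],0,1],[[0,0,0],0,1]]' 30
```

```text
clock: 34.78
tcp_pos: [0.5617, -0.2034, 0.1457]
orientation: [0.0, -0.076, 0.997, -0.0]
wrist_force: [-2.4, 0.2, 4.4]
finger_gap: 0.0128
```

```bash
python3 -m pendant '[[[0,0,0],0,0.6],[[0,0,0],0,0.5],[[0,0,0],0,0.3],[[0,0,0],0,0],[[0,0,0],0,-0.4],[[0,0,0],0,-1],[[0,0,0],0,-1],[[0,0,0],0,-1]]' 30;  python3 look.py s12
```

```text
clock: 35.78
tcp_pos: [0.5616, -0.2034, 0.1455]
orientation: [0.0, -0.076, 0.997, -0.0]
wrist_force: [0.4, -0.6, -0.3]
finger_gap: 0.0853
tcp [ 0.5616 -0.2034  0.1455] F [-0.36  0.71 -0.07] t 35.825
yaw 8.68733899191244 rail frame tcp [0.0003314631429191113, 0.00014795020913171058]
origin 119 217
```

View pics/s12a.png

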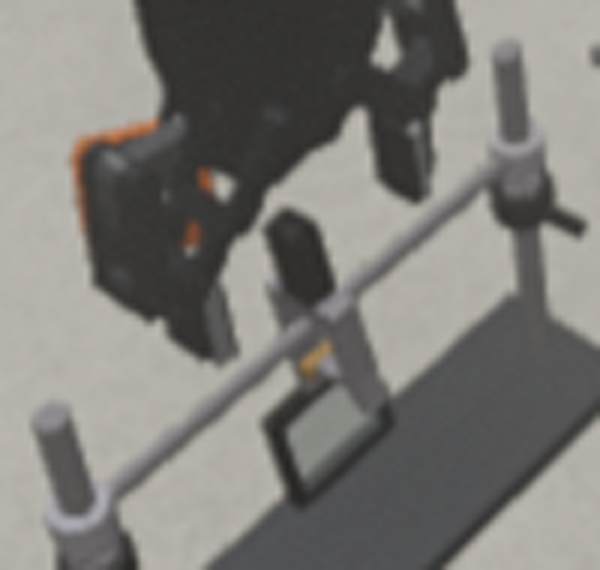

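```bash
python3 -m pendant '[[[0,0,-0.3],0,-1],[[0,0,-0.5],0,-1],[[0,0,-0.8],0,-1],[[0,0,-1],0,-1],[[0,0,-1],0,-1],[[0,0,-1],0,-1],[[0,0,-1],0,-1],[[0,0,-0.8],0,-1],[[0,0,-0.4],0,-1],[[0,0,0],0,-1]]'
python3 -m pendant '[[[0,0,0],0,-1],[[0,0,0],0,-1],[[0,0,0],0,-1],[[0,0,0],0,-1],[[0,0,0],0,-1],[[0,0,0],0,-1],[[0,0,0],0,-1],[[0,0,0],0,-1],[[0,0,0],0,-1],[[0,0,0],0,-1],[[0,0,0],0,-1],[[0,0,0],0,-1]]';python3 look.py s13;python3 -m pendant '[[[0,0,0],0,-1],[[0,0,0],0,-1]]'; python3 look.py s14
python3 - <<'E'
import cv2,numpy as np
a=cv2.imread("pics/s13a.png").astype(int);b=cv2.imread("pics/s14a.png").astype(int);print(abs(a-b).max(),abs(a-b).mean())
from h import *
S=cal("scene");cv2.imwrite("pics/s15.png",S["color"])
for t,w in(("jar",[.612,.023]),("cup",[.443,.27])):
  print(t,[(round(x["p"],2),onz(S,x["location"],.03).round(3).tolist()) for x in env.boxes_of("scene",t)][:2])
print([(x["p"],x["location"]) for x in env.boxes_of("scene","scale_plate_mid")][:2])
E
```

```text
clock: 37.08
tcp_pos: [0.5619, -0.2035, 0.2825]
orientation: [0.001, -0.076, 0.997, -0.001]
wrist_force: [0.1, -0.5, 0.3]
finger_gap: 0.0852
clock: 38.58
tcp_pos: [0.5616, -0.2034, 0.2815]
orientation: [0.0, -0.076, 0.997, -0.0]
wrist_force: [0.1, 0.1, -0.3]
finger_gap: 0.0853
tcp [ 0.5616 -0.2033  0.2815] F [0.29 0.83 0.92] t 38.625
yaw 8.691541266327695 rail frame tcp [0.00034290097054276664, 0.00020320400834319112]
origin 119 217
clock: 38.88
tcp_pos: [0.5616, -0.2034, 0.2815]
orientation: [0.0, -0.076, 0.997, -0.0]
wrist_force: [-0.5, 0.7, -0.1]
finger_gap: 0.0855
tcp [ 0.5616 -0.2033  0.2815] F [-1.4  -0.45  0.35] t 38.925
yaw 8.69006376197036 rail frame tcp [0.0003544262568221425, 0.00022312565521013085]
origin 119 217
4 0.5199337231968811
jar [(0.71, [0.617, 0.024, 0.03])]
cup [(0.85, [0.44, 0.271, 0.03])]
[(0.85, [238.6, 214.3])]
```

View pics/s14a.png

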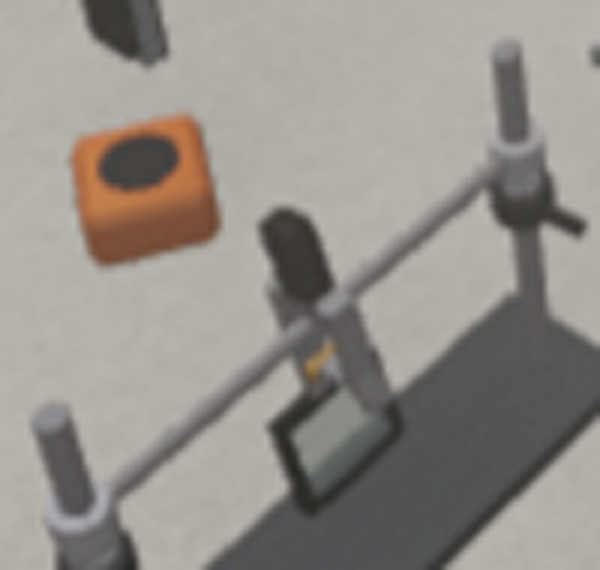

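View pics/s15.png

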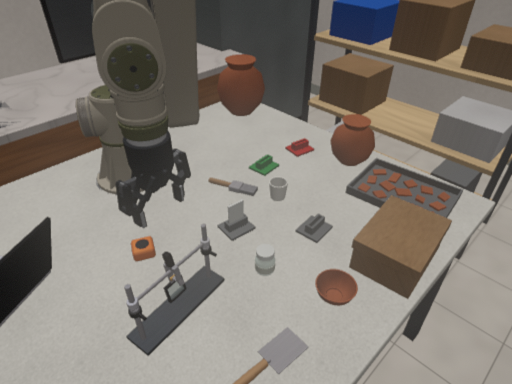

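The magnifier hangs still on the bar with its gate shut. The arm is clear, and the plate, jar and cup have not moved.

```bash
python3 -c "
from workcell import env
print(env.hand_in())"
```

```text
the job is handed in; nothing more can be done
None
```

The magnifier is hanging by itself on the rail's bar with its gate shut, and I handed the job in at about 39 s. The hand-in gives no verdict, so what follows is from my own checks.

**What I did:** I gripped it, lifted it out of the stand and felt for the bar in small steps. Contact came at about 0.136 m bar height. I pressed on until the push force fell away as the gate flicked shut, then on to the crown, let go and moved straight up.

**Force:** The highest load I read on the bar was about 10–11 N, against the 18 N limit. Readings came only at the end of each short move, with about 1 N of noise, so a brief peak between readings could have been missed.

**Last checks:**
- **At rest:** two pictures 0.3 s apart differ only by image noise, so it is not swaying.
- **Gate and lean:** in the picture the gate is shut below the bar. The magnifier leans visibly with its grip towards the robot; by eye that looks well under 0.6 rad, but I did not measure it.
- **Robot clear:** the open gripper is over 100 mm above where it let go, and the wrist force reads about zero.
- **Bystanders:** the jar and cup are within about 4 mm of their first detected positions. The scale plate's detected pixel moved by 3–5 pixels. The plate looks unmoved in the picture and nothing came near it, so I put that down to detector scatter.

**Disagreement:** the two cameras disagreed by about 3–5 mm on the rail's position. I used the average, and the bar entered the hook without catching.

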